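# Pack away the gauge case: flap first, then lid

### The arm

A 6-joint arm with a two-finger parallel gripper is mounted at the origin on a cart in front of the work surface, level with it; the furniture and walls round the work are solid. World frame = base frame: x ahead of the robot, y to its left, z up, the work surface at z = 0. Lengths are in mm, angles in degrees, forces in N, time in s.
With the tool pointing down it reaches from about 400 to 825 mm from the base axis. Payload 7 kg.
Tool frame: the origin (TCP) lies where the fingers leave the gripper's body, on its centre line; the fingertips stand 66 mm ahead of it and the grasp point (between the pads) lies 47 mm ahead of it; z points along the fingers, y is the direction in which the jaws open and shut (so a half turn about z gives the same grasp; the last joint's range is limited). The gripper opens to 88 mm and grips with 3 to 60 N. Pads are 19 mm wide; open, the fingers measure 130 mm over their backs; the gripper's body (78 mm by 193 mm) begins 47 mm behind the grasp point.
Start: joints at [-53.165, 20.546, 0.682, 0, -70.136, -16.507], TCP at [234.47, -632.945, 292.161] pointing down, gripper open.
Joint ranges: [-176.03, 176.03], [-82.01, 121.73], [-58.28, 71.71], [-173.87, 95.51], [-174.79, -0.11], [-173.66, 173.66]. Speed limits (degrees/s): [136.94, 136.94, 172.46, 180, 180, 180].

### API

Orientations are given as a 3x3 rotation matrix whose columns are the frame's x, y, z axes.
In Python, from cell import ctrl gives the robot as it stands. Calls block until the motion is done:
- ctrl.reach(position, orientation): joint-space move of the TCP to a pose.
- ctrl.line_to(position, rotation=None, feed=150, max_force=None): straight line of the TCP; rotation=None keeps the orientation; feed is the mean speed in mm/s. With max_force (N) it stops when the force on the tool has changed by that much, and returns True; else False.
- ctrl.set_joints(angles): joint-space move.
- ctrl.gripper_to(opening): opening from 0.0 (shut) to 1.0 (fully open); the grip force is fixed at half the most; returns when the fingers have stopped.
- ctrl.wait(seconds).
- ctrl.inverse_kinematics(position, orientation): joint angles nearest the present ones, or None.
- ctrl.get_image(name): name is "scene" or "top"; returns (picture, depth): 400x640x3 uint8, red, green, blue; 400x640 float32, mm along the optical axis (not along the pixel's ray), 0 where there is no reading.
- ctrl.get_calibration(name): a dict with "fx", "fy", "cx", "cy" (pixels), "pose" (4x4, takes a point from camera to world coordinates). Camera axes: x right, y down, z forward; pixel columns grow to the right and rows downward; lengths in mm; the calibration is good to about 2 mm. A picture is of the moment at which its call begins. get_calibration takes no time and is no camera call.
A pose or a line that the arm cannot do raises ctrl.Unreachable and nothing moves.
- ctrl.hand_in(): hands the job in, once; it reports no verdict.
Readings, each from a call of its own:
- ctrl.current_time_s(): time.
- ctrl.current_joint_pos(): joint angles.
- ctrl.current_dq(): joint speeds.
- ctrl.current_effort(): joint torques, N m.
- ctrl.current_ee_pos(): TCP position.
- ctrl.current_tcp_rot(): TCP orientation.
- ctrl.current_force(): force on the tool from outside, world axes, zero at the start.
- ctrl.current_torque(): the same for the moment, N m.
- ctrl.current_width(): opening from 0.0 (shut) to 1.0 (fully open).
Only numpy, scipy, OpenCV 4.12 (cv2) and the standard library are available. Lean on these libraries where they do the work, as an engineer would, in place of code of your own. Each camera call takes 0.05 s, during which the arm holds its last target.

### The job

Put the blue gauge case away without gripping or lifting anything: with the fingertips, push the upright orange flap down flat over the gauge and the clip, and only then push the lid over from behind and press it fully shut. Leave the gauge and the clip lying in their pockets, and do not disturb the other things on the bench.

Things in the scene. Friction and masses are not known exactly. Their poses are not given: they have to be found in the camera images.
- case: blue open-topped instrument case, 160 x 170 x 58 mm high, walls 5 mm, screwed down to the bench. Origin: centre of its underside. Its x axis points towards the lid hinge (roughly to the robot's left, within about 20 degrees), its y axis runs along both hinges, z up.
- flap (a joint): angle of the orange hold-down flap inside the case, rad: 0 = folded flat over the contents (resting at its stop), about 1.57 = upright. A stiff hinge (about 0.06 N m of friction): the flap stays wherever it is left.
- lid (a joint): angle of the blue lid, rad: 0 = fully shut flat on the case's rim (at its stop), about 1.57 = upright, larger = leaning outwards; stop at 2.1. A stiff hinge (about 0.35 N m of friction, lid 0.27 kg): it stays wherever it is left, so it has to be pushed all the way.
- flap_hinge (a point): middle of the flap's hinge line, which runs along the case's y at case x = -60 mm, 46 mm above the bench (12 mm below the case's rim). The flap is a plate 130 mm wide (along the hinge), reaching 106 mm from the hinge line, about 5 mm thick. Folded, it reaches towards the lid hinge.
- flap_edge (a point): middle of the flap's free edge, on its orange outer face, 106 mm from the hinge line. The outer face (the one to push on) lies 3 mm off the hinge line; it faces away from the lid when upright and up when folded. The inner face has a grey lining.
- lid_hinge (a point): middle of the lid's hinge line, which runs along the case's y at case x = +84 mm, 60 mm above the bench. The lid is a plate 172 mm wide (along the hinge), reaching 165 mm from the hinge line (173 mm at a small black lip, 50 mm wide, in the middle). Shut, it reaches from its hinge over the case, its top 68 mm above the bench.
- lid_edge (a point): middle of the lid's free edge, on its outer face, 165 mm from the hinge line (the black lip projects 8 mm further). The blue outer face (the one to push on) lies 8 mm off the hinge line, on the side away from the flap when open and on top when shut; a raised middle panel of 1.5 mm is only for looks. The inner face has a grey lining.
- gauge_block: small steel gauge block, 22 x 56 x 12 mm, lying loose in its pocket in the case, under where the flap folds. Origin: centre of its underside. Stays where it is.
- clip_8: black moulded clip, 46 x 67 x 28 mm, lying loose in its pocket in the case beside the gauge block, top 38 mm above the bench. Origin: centre of its underside. Stays where it is.
- water_bottle: clear water bottle, 65 mm across, 204 mm high, standing at the left; a bystander. Origin: centre of its underside.
- ear_defenders: black ear defenders, 151 x 151 x 80 mm, left of the case; a bystander. Origin: centre of the underside.
- clip_1: black moulded clip, 46 x 67 x 28 mm, right of the case; a bystander. Origin: centre of its underside.
- hex_key: dark hex key, 33 x 98 x 7 mm, right of the case; a bystander. Origin: centre of its underside.
- calliper: steel slide calliper, 73 x 225 x 11 mm, at the right edge; a bystander. Origin: centre of its underside.
- bolt_2: steel bolt, 36 mm high, standing on its head between clip and calliper at the right; a bystander. Origin: centre of its underside.

How it is judged:
By the outcome, as a careful person would: the job done as asked, in the order asked, and still so for the second after the job is handed in, with the robot touching nothing.
It also fails if it takes over 48 s, if anything falls off the work surface, if the arm or the gripper's body presses on something with over 40 N, if the wrist force passes 120 N, or if a joint passes its speed limit or range.

## Working session

There is one attempt and no reset: what is moved stays moved. The work goes in short steps, each a Python script; the robot and the scene stay as the last script left them, time stands still between calls to the robot, and variables do not carry over. Pictures are saved under pics/ and viewed, and the job is handed in when it is done.

```bash
mkdir -p pics; ls; python3 - <<'E'
from cell import ctrl
import cv2,numpy as np
for n in("scene","top"):
    p,d=ctrl.get_image(n);cv2.imwrite(f"pics/{n}0.png",p[:,:,::-1]);np.save(f"pics/{n}0.npy",d);np.save(f"pics/{n}0rgb.npy",p)
    c=ctrl.get_calibration(n);print(n,c)
print(ctrl.current_time_s(),ctrl.current_ee_pos(),ctrl.current_tcp_rot(),ctrl.current_force())
E
```

```text
pics
scene {'fx': 450.4659010542384, 'fy': 450.4659010542384, 'cx': 319.3817556109527, 'cy': 194.31807045750642, 'pose': array([[-8.42368653e-01, -4.10767073e-01,  3.48834437e-01,
        -8.07084601e+00],
       [-5.38694754e-01,  6.23894414e-01, -5.66183471e-01,
         8.29487408e+02],
       [ 1.49336709e-02, -6.64850489e-01, -7.46827164e-01,
         1.09634354e+03],
       [ 0.00000000e+00,  0.00000000e+00,  0.00000000e+00,
         1.00000000e+00]])}
top {'fx': 376.22268489807965, 'fy': 376.22268489807965, 'cx': 323.3849154450813, 'cy': 200.83366914390092, 'pose': array([[-3.64090635e-03, -9.95110519e-01,  9.87005546e-02,
         3.42107740e+02],
       [-9.99967402e-01,  2.91170479e-03, -7.53105794e-03,
         8.67014546e+01],
       [ 7.20684810e-03, -9.87247571e-02, -9.95088681e-01,
         1.44059776e+03],
       [ 0.00000000e+00,  0.00000000e+00,  0.00000000e+00,
         1.00000000e+00]])}
0.1 [ 234.33711273 -632.65450441  291.30544311] [[-9.37759862e-01 -3.47283759e-01 -6.57252264e-04]
 [-3.47284351e-01  9.37758890e-01  1.35764286e-03]
 [ 1.44856838e-04  1.50139641e-03 -9.99998862e-01]] [0.31672966 0.05661585 0.2324881 ]
```

View pics/scene0.png

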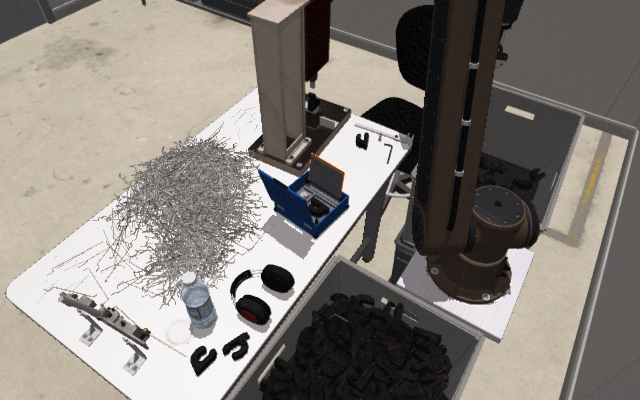

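View pics/top0.png

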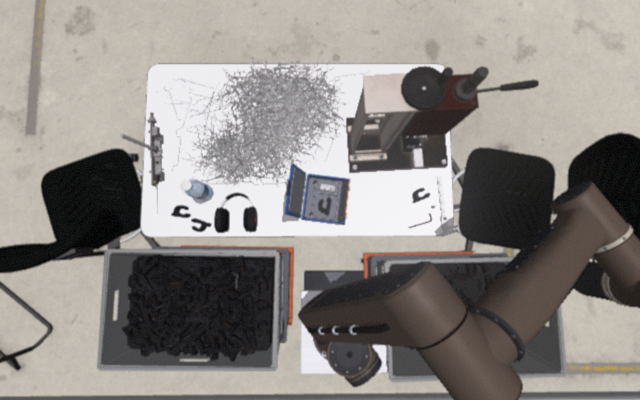

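The scene view shows the case at about (315,205), with the open lid at (285,200) and the orange-edged flap at (328,175). In the top view the case is at about (325,200), and a press stands close beyond it. Next I'll take the point clouds and enlargements.

```bash
cat > h.py <<'E'
import numpy as np,cv2
from cell import ctrl
def cloud(n,d):
    c=ctrl.get_calibration(n);v,u=np.mgrid[:400,:640]
    P=np.stack([(u-c['cx'])/c['fx']*d,(v-c['cy'])/c['fy']*d,d],-1)
    T=c['pose'];return P@T[:3,:3].T+T[:3,3]
E
python3 - <<'E'
from h import *
for n,(a,b,c,d) in {"scene":(140,250,240,370),"top":(150,240,270,450)}.items():
    p=np.load(f"pics/{n}0rgb.npy")[a:b,c:d,::-1]
    s=min(800//(d-c),600//(b-a));cv2.imwrite(f"pics/{n}0c.png",cv2.resize(p,None,fx=s,fy=s,interpolation=cv2.INTER_NEAREST));print(n,s)
    P=cloud(n,np.load(f"pics/{n}0.npy"));rgb=np.load(f"pics/{n}0rgb.npy").astype(int)
    R,G,B=rgb[...,0],rgb[...,1],rgb[...,2]
    roi=(P[...,0]>300)&(P[...,0]<600)&(abs(P[...,1]-80)<200)&(P[...,2]>-20)&(P[...,2]<260)
    for nm,m in {"blue":(B>R+40)&(B>G+25)&roi,"orange":(R>B+60)&(R>G+30)&roi}.items():
        Q=P[m];print(nm,len(Q),Q.min(0).round(),Q.max(0).round(),np.median(Q,0).round())
E
```

```text
scene 5
blue 1272 [398. -20.   1.] [592. 204. 223.] [481. 152.  59.]
orange 114 [420. -17.  53.] [548.  14. 155.] [465.  -6. 147.]
top 4
blue 334 [398. -13.  -8.] [590. 203. 227.] [470. 143.  58.]
orange 11 [438. -12. 143.] [532.  -1. 154.] [501.  -8. 148.]
```

View pics/scene0c.png

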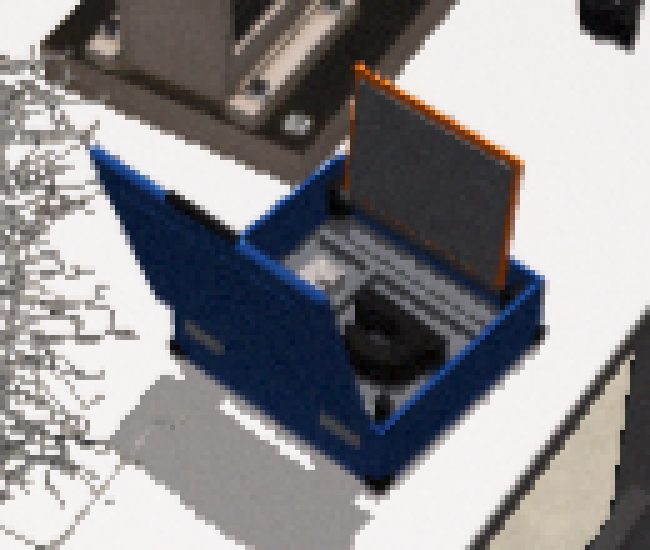

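View pics/top0c.png

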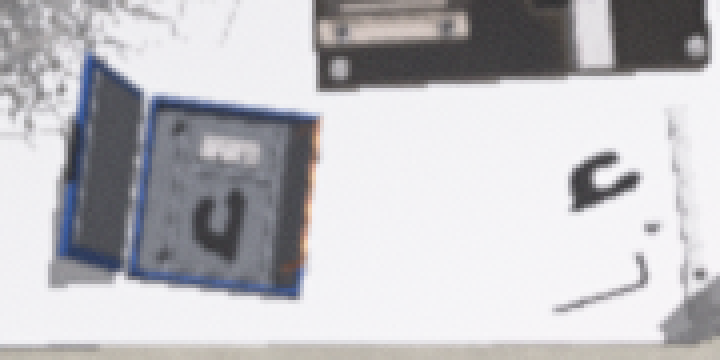

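```bash
cat >> h.py <<'E'
def sel(P,rgb):
    rgb=rgb.astype(int);R,G,B=rgb[...,0],rgb[...,1],rgb[...,2]
    roi=(P[...,0]>380)&(P[...,0]<610)&(P[...,1]>-40)&(P[...,1]<230)&(P[...,2]>-20)&(P[...,2]<260)
    return (B>R+40)&(B>G+25)&roi,(R>B+60)&(R>G+30)&roi,roi
def plane(Q,it=300,tol=3):
    rng=np.random.default_rng(0);best=None
    for _ in range(it):
        a=Q[rng.choice(len(Q),3,False)];n=np.cross(a[1]-a[0],a[2]-a[0]);l=np.linalg.norm(n)
        if l<50: continue
        m=abs((Q-a[0])@(n/l))<tol
        if best is None or m.sum()>best.sum():best=m
    c=Q[best].mean(0);n=np.linalg.svd(Q[best]-c)[2][2];return c,n,best
E
python3 - <<'E'
from h import *
from scipy.optimize import least_squares
D={}
for n in("scene","top"):
    P=cloud(n,np.load(f"pics/{n}0.npy"));rgb=np.load(f"pics/{n}0rgb.npy")
    b,o,roi=sel(P,rgb)
    # bench level check
    w=(rgb.min(-1)>200)&(P[...,0]>400)&(P[...,0]<600)&(P[...,1]>-150)&(P[...,1]<-60);print(n,"bench",np.median(P[w],0).round(1))
    rim=b&(P[...,2]>50)&(P[...,2]<63)&(P[...,1]<165); Q=P[rim]
    r=cv2.minAreaRect(Q[:,:2].astype(np.float32));print("rim",len(Q),r,np.median(Q[:,2]).round(1));print(cv2.boxPoints(r).round())
    if n=="scene": 
        lid=b&(P[...,2]>75); c,nn,m=plane(P[lid]);print("lid",c.round(1),nn.round(3),m.sum(),lid.sum())
    else:
        lid=roi&(P[...,2]>75)&(P[...,1]>130);c,nn,m=plane(P[lid]);print("lid",c.round(1),nn.round(3),m.sum(),lid.sum())
    L=P[lid]; print(L[L[:,2]>L[:,2].max()-25].round()[:40:4].tolist())
    fl=roi&(P[...,2]>65)&(P[...,1]<60);c,nn,m=plane(P[fl]);F=P[fl];print("flap",c.round(1),nn.round(3),m.sum(),fl.sum(),F.min(0).round(),F.max(0).round())
E
```

```text
scene bench [ 4.392e+02 -1.142e+02  2.000e-01]
rim 184 ((490.6990051269531, 70.04133605957031), (168.17459106445312, 176.17112731933594), 85.1458969116211) 56.6
[[396.  -6.]
 [571. -21.]
 [586. 146.]
 [410. 161.]]
lid [504.  180.3 158.4] [ 0.12   0.966 -0.227] 532 589
[[592.0, 179.0, 220.0], [583.0, 181.0, 222.0], [583.0, 181.0, 219.0], [581.0, 184.0, 218.0], [571.0, 179.0, 220.0], [570.0, 184.0, 220.0], [575.0, 183.0, 213.0], [562.0, 182.0, 220.0], [571.0, 184.0, 212.0], [557.0, 185.0, 221.0]]
flap [480.3  -0.7 110.4] [0.125 0.985 0.122] 702 805 [418. -17.  65.] [549.  12. 155.]
top bench [ 499.4 -104.7   -1.5]
rim 133 ((489.98193359375, 67.14530944824219), (158.7955322265625, 167.33949279785156), 83.04029846191406) 56.3
[[397.  -2.]
 [563. -22.]
 [583. 136.]
 [417. 156.]]
lid [503.  171.4 158.4] [-0.124 -0.957  0.261] 671 829
[[589.0, 184.0, 216.0], [586.0, 181.0, 215.0], [584.0, 178.0, 211.0], [576.0, 184.0, 214.0], [573.0, 181.0, 215.0], [570.0, 181.0, 214.0], [566.0, 180.0, 216.0], [562.0, 180.0, 218.0], [560.0, 181.0, 214.0], [552.0, 183.0, 219.0]]
flap [4.808e+02 1.000e-01 1.181e+02] [0.121 0.983 0.139] 191 191 [418. -12.  65.] [546.  13. 155.]
```

```bash
python3 - <<'E'
from h import *
for n in("scene","top"):
    P=cloud(n,np.load(f"pics/{n}0.npy"))
    for z0,z1 in((30,100),(100,250),(250,400),(400,600)):
        m=(P[...,2]>z0)&(P[...,2]<z1)&(P[...,0]>560)&(P[...,0]<900)&(P[...,1]<60)&(P[...,1]>-450)
        Q=P[m]
        if len(Q):print(n,z0,len(Q),np.percentile(Q,[1,50,99],0).round().tolist())
ex=np.array([.124,.992,0]);ey=np.array([-.992,.124,0])
R=np.c_[ey*0,ey*0,ey*0]
for s in(1,-1):
    y=ey*s;z=np.array([0,0,-1.]);x=np.cross(y,z);R=np.c_[x,y,z]
    for p in([476,-60,240],[440,-60,240],[490,90,130],[515,230,300],[480,20,140]):
        q=ctrl.inverse_kinematics(p,R);print(s,p,None if q is None else np.round(q))
E
```

```text
scene 30 3227 [[566.0, -391.0, 31.0], [664.0, -134.0, 44.0], [856.0, 55.0, 97.0]]
scene 100 1998 [[658.0, -283.0, 102.0], [695.0, -143.0, 174.0], [746.0, -25.0, 248.0]]
scene 250 2980 [[659.0, -311.0, 253.0], [679.0, -145.0, 333.0], [743.0, -26.0, 399.0]]
scene 400 3778 [[656.0, -307.0, 402.0], [677.0, -98.0, 479.0], [747.0, -23.0, 536.0]]
top 30 3489 [[569.0, -389.0, 31.0], [667.0, -146.0, 40.0], [870.0, 54.0, 94.0]]
top 100 735 [[657.0, -288.0, 102.0], [699.0, -142.0, 172.0], [874.0, 17.0, 248.0]]
top 250 1166 [[658.0, -444.0, 256.0], [671.0, -189.0, 341.0], [788.0, -26.0, 398.0]]
top 400 5325 [[653.0, -309.0, 406.0], [693.0, -160.0, 532.0], [755.0, -25.0, 589.0]]
1 [476, -60, 240] [ 16.   4. -28.   0. -58. -24.]
1 [440, -60, 240] [ 18.   1. -31.   0. -58. -25.]
1 [490, 90, 130] [ 33.  14. -33.   0. -43. -40.]
1 [515, 230, 300] [ 44.  10. -13.   0. -67. -51.]
1 [480, 20, 140] [ 26.  12. -35.   0. -44. -33.]
-1 [476, -60, 240] [ 16.   4. -28.   0. -58. 156.]
-1 [440, -60, 240] [ 18.   1. -31.   0. -58. 155.]
-1 [490, 90, 130] [ 33.  14. -33.   0. -43. 140.]
-1 [515, 230, 300] [ 44.  10. -13.   0. -67. 129.]
-1 [480, 20, 140] [ 26.  12. -35.   0. -44. 147.]
```

```bash
cat >> h.py <<'E'
ex=np.array([.124,.9923,0]);ey=np.array([-.9923,.124,0]);C=np.array([490,68,0.])
Rt=np.c_[-ex,ey,[0,0,-1.]]
def W(x,y,ztip): return C+x*ex+y*ey+np.array([0,0,ztip+66.])
def snap(n,tag,box=None,s=5):
    p,d=ctrl.get_image(n);np.save(f"pics/{n}{tag}.npy",d);np.save(f"pics/{n}{tag}rgb.npy",p)
    if box: a,b,c,e=box;p=p[a:b,c:e]
    cv2.imwrite(f"pics/{n}{tag}.png",cv2.resize(p[:,:,::-1],None,fx=s,fy=s,interpolation=cv2.INTER_NEAREST))
E
python3 - <<'E'
from h import *
ctrl.gripper_to(0.0)
ctrl.line_to([200,-500,310],feed=250)
ctrl.reach(W(-130,15,190),Rt)
print(ctrl.current_time_s(),ctrl.current_ee_pos(),ctrl.current_force())
ctrl.line_to(W(-105,15,120),feed=150)
print(ctrl.current_time_s(),ctrl.current_ee_pos(),ctrl.current_force(),ctrl.current_width())
snap("scene","1",(120,250,220,380))
E
```

```text
4.0917 [459.03470193 -59.73607019 255.9800939 ] [ 0.66837909  0.21516814 -0.18914845]
4.7333 [462.46717248 -34.62104889 186.486461  ] [ 0.97764999 -0.02700464  0.64702003] 0.002840769400638753
```

View pics/scene1.png

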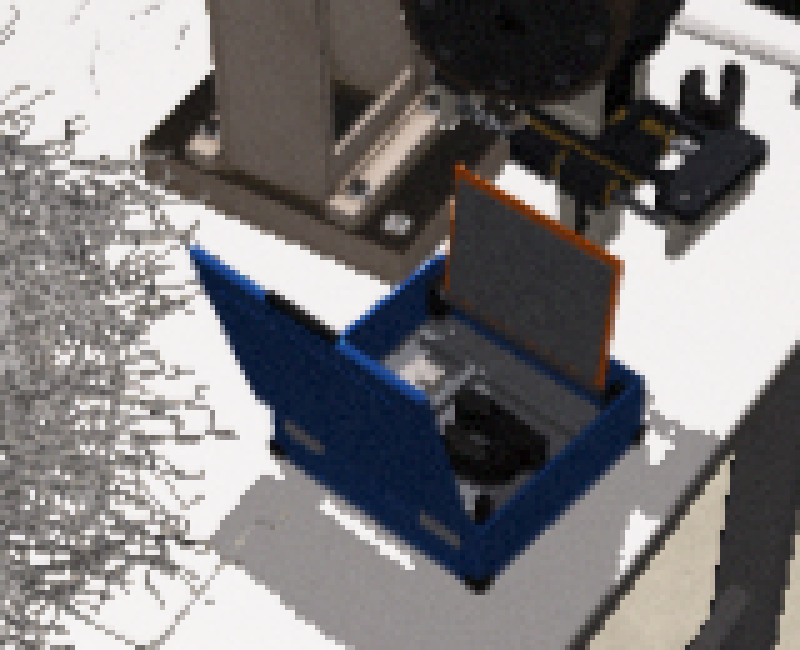

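The closed fingers are behind the flap, at about (580,210), and the gripper body is above its edge. Pushing now.

```bash
python3 - <<'E'
from h import *
def fp(t,r=80):
    t=np.radians(t);return W(-60+r*np.cos(t)-3*np.sin(t)-9.5,15,46+r*np.sin(t)+3*np.cos(t))
for t in [90,72,56,42,30,20,10,3]:
    h=ctrl.line_to(fp(t),feed=90,max_force=25)
    print(t,h,ctrl.current_ee_pos().round(1),ctrl.current_force().round(2))
    if h:break
else:
    p=ctrl.current_ee_pos();p[2]-=12
    print(ctrl.line_to(p,feed=25,max_force=10),ctrl.current_ee_pos().round(1),ctrl.current_force().round(2))
    ctrl.wait(.2)
    print(ctrl.current_ee_pos().round(1),ctrl.current_force().round(2))
print(ctrl.current_time_s())
snap("scene","2",(120,250,220,380))
E
```

```text
90 False [466.2  -1.8 192.3] [-0.12 -0.58  0.28]
72 False [469.2  22.8 188.9] [ 0.05 -0.66  0.46]
56 False [471.7  43.3 179.6] [0.87 0.23 0.04]
42 False [473.5  58.2 167.2] [ 0.5  -0.19  0.89]
30 False [474.7  68.2 154.2] [-0.01 -0.15  1.02]
20 False [475.5  74.4 141.9] [ 0.36 -0.07 -0.17]
10 False [476.   78.4 128.7] [-1.79 -0.08 -0.27]
3 False [476.2  79.8 119.2] [-0.33  0.32 -0.3 ]
True [476.8  80.2 114.6] [-4.7   1.02 13.88]
[476.8  80.1 114.6] [-3.36  0.46 12.82]
8.2417
```

View pics/scene2.png

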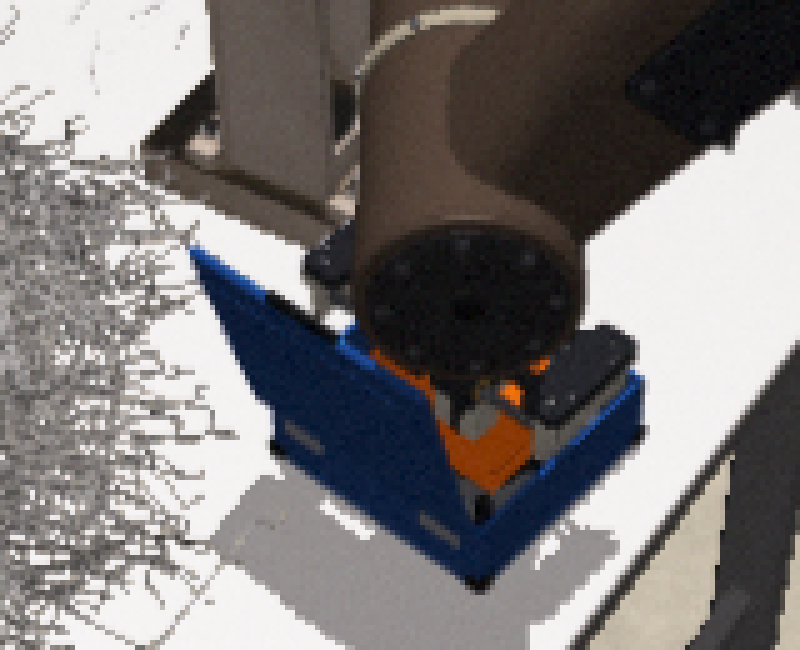

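The flap is pushed flat: the tip is at z = 48.6 mm against an expected 49, with a firm stop. Next I lift, check, and go over the lid.

```bash
python3 - <<'E'
from h import *
p=ctrl.current_ee_pos();p[2]=265+66
ctrl.line_to(p,feed=200)
ctrl.line_to(W(175,15,265),rotation=Rt,feed=200)
snap("scene","3",(120,250,220,380)); snap("top","3",(150,240,270,400))
print(ctrl.current_time_s(),ctrl.current_ee_pos())
P=cloud("scene",np.load("pics/scene3.npy"));b,o,roi=sel(P,np.load("pics/scene3rgb.npy"))
Q=P[o&(P[...,2]<200)];print(len(Q),Q.min(0).round(),Q.max(0).round());c,n,m=plane(Q);print(c.round(1),n.round(3),m.sum())
E
```

```text
10.6 [496.73922379 242.44397643 331.23188504]
891 [422.  -5.  24.] [570. 191. 189.]
[481.3  51.8  49.4] [-0.003  0.    -1.   ] 740
```

View pics/scene3.png

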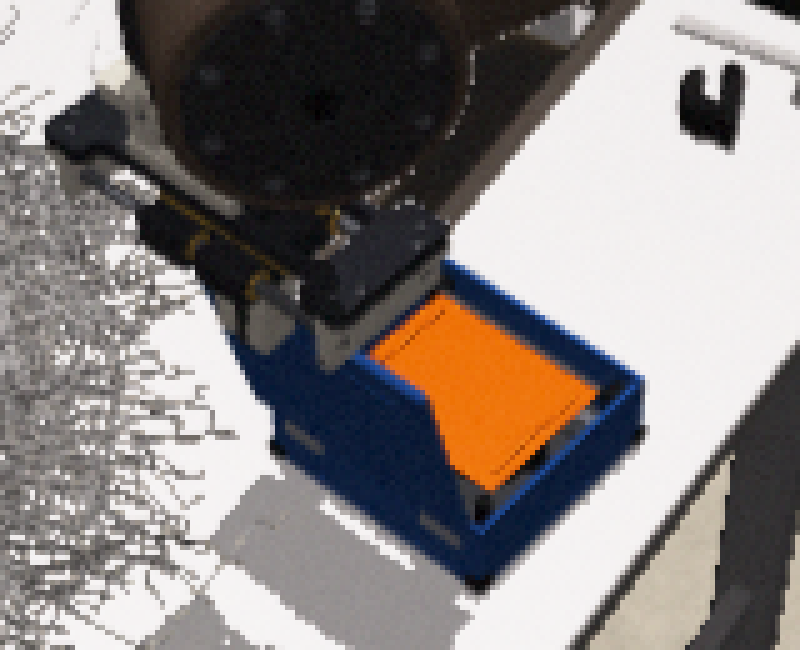

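View pics/top3.png

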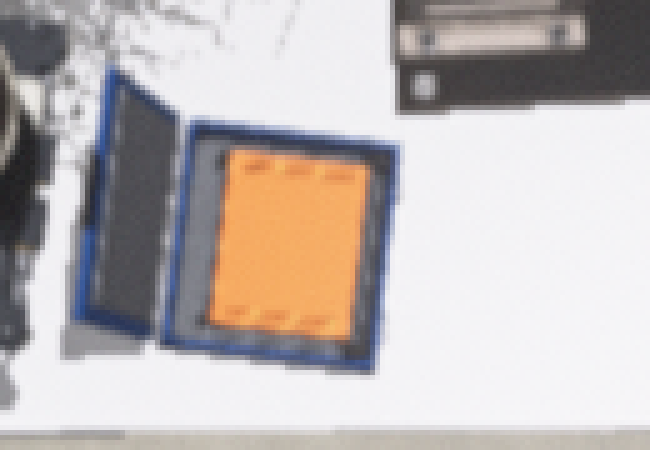

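The flap lies flat at z ≈ 49.4 mm with a vertical normal, and the lid is untouched. Pushing the lid from behind next.

```bash
python3 - <<'E'
from h import *
def lp(t,r=138):
    t=np.radians(t);return W(84-r*np.cos(t)+8*np.sin(t)+9.5,5,60+r*np.sin(t)+8*np.cos(t))
ctrl.line_to(W(172,5,192),feed=150)
print(ctrl.current_force().round(2))
for t in [95,82,70,58,47,37,28,20,13,7,3]:
    h=ctrl.line_to(lp(t),feed=110,max_force=30)
    print(t,h,ctrl.current_ee_pos().round(1),ctrl.current_force().round(2))
    if h:break
else:
    p=ctrl.current_ee_pos();p[2]-=20
    print(ctrl.line_to(p,feed=25,max_force=20),ctrl.current_ee_pos().round(1),ctrl.current_force().round(2))
    ctrl.wait(.3)
    print(ctrl.current_ee_pos().round(1),ctrl.current_force().round(2))
print(ctrl.current_time_s())
snap("scene","4",(120,250,220,380))
E
```

```text
[ 0.18 -0.11  0.97]
95 False [499.  180.6 262.8] [0.89 0.81 0.64]
82 False [495.1 149.8 263.7] [ 0.5  -0.8  -0.12]
70 False [491.5 121.6 258.3] [ 0.03  0.05 -0.25]
58 False [488.2  95.1 247.1] [ 0.84  0.8  -0.23]
47 False [485.3  73.2 231.9] [0.9  0.26 0.1 ]
37 False [483.4  56.5 215.3] [-0.81  0.29  0.18]
28 False [482.   44.2 197.9] [-0.45  0.23 -0.15]
20 False [480.8  35.5 180.8] [-0.5   0.46  0.17]
13 False [480.1  29.7 164.9] [-0.17  0.31 -0.28]
7 False [479.7  26.5 150.9] [-0.53  0.34 -0.25]
3 False [479.5  25.1 141.4] [0.27 0.34 0.36]
True [479.9  25.2 133.8] [-3.88  0.54 11.33]
[479.9  25.1 133.8] [-3.14  1.13 10.  ]
16.225
```

View pics/scene4.png

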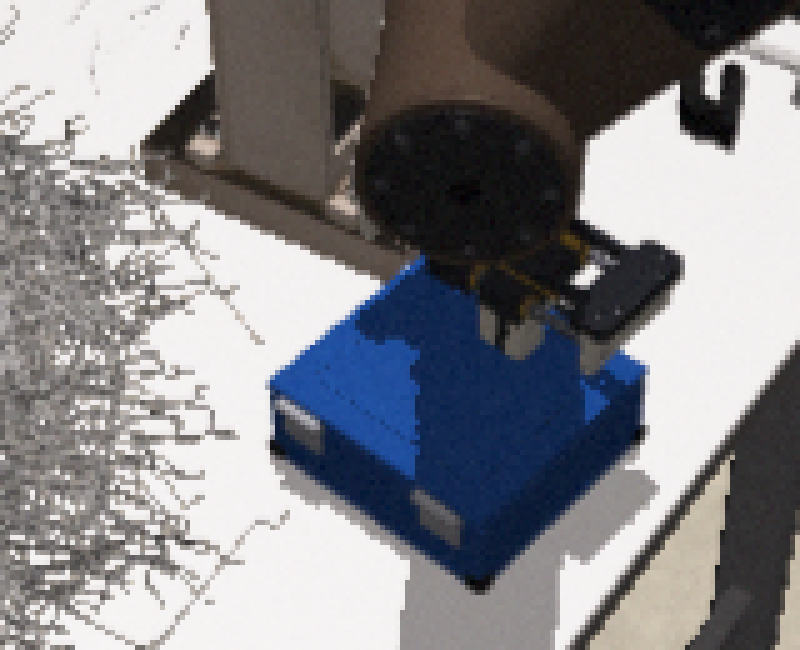

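```bash
python3 - <<'E'
from h import *
p=ctrl.current_ee_pos();p[2]-=8
print(ctrl.line_to(p,feed=15,max_force=15),ctrl.current_ee_pos().round(1),ctrl.current_force().round(2))
ctrl.wait(.3);print(ctrl.current_ee_pos().round(1),ctrl.current_force().round(2))
p=ctrl.current_ee_pos();p[2]=300;ctrl.line_to(p,feed=150)
ctrl.line_to([380,-230,300],feed=250)
snap("scene","5",(120,250,220,380));snap("top","5",(150,240,180,450),s=2)
for n in("scene","top"):
    P=cloud(n,np.load(f"pics/{n}5.npy"));rgb=np.load(f"pics/{n}5rgb.npy");b,o,roi=sel(P,rgb)
    Q=P[b&(P[...,2]>60)];c,nn,m=plane(Q);print(n,len(Q),c.round(1),nn.round(4),Q[:,2].max().round(1),"orange",o.sum())
    q=(Q[:,:2]-C[:2])@ex[:2]
    for a,e in((-85,-60),(-30,0),(40,70)):
        k=(q>a)&(q<e);print(a,k.sum(),np.median(Q[k,2]).round(1) if k.any() else None)
print(ctrl.current_time_s())
# image change of bystanders
for n in("scene","top"):
    A=np.load(f"pics/{n}0.npy");B=np.load(f"pics/{n}5.npy");PA=cloud(n,A);PB=cloud(n,B)
    m=(abs(A-B)>8)&(A>0)&(B>0)&(PA[...,0]>300)&(PA[...,2]>-10)&(PA[...,2]<250)&(PB[...,2]<250)
    v,u=np.nonzero(m);Q=PA[m];out=(Q[:,1]>210)|(Q[:,1]<-50)
    print(n,m.sum(),out.sum(),Q[out].round()[:12].tolist())
E
```

```text
True [479.9  25.2 133.8] [-2.31  1.72  8.26]
[479.9  25.2 133.8] [-1.84  0.69  8.4 ]
scene 2273 [488.8  66.2  69.3] [-0.0027 -0.0032  1.    ] 77.6 orange 0
-85 290 68.6
-30 408 69.4
40 459 68.8
top 1915 [489.2  69.3  67.6] [ 0.0018 -0.0102  0.9999] 77.0 orange 0
-85 184 66.3
-30 374 67.9
40 369 67.5
19.4167
scene 6017 2166 [[582.0, -1019.0, 42.0], [575.0, -1013.0, 42.0], [584.0, -1030.0, 26.0], [585.0, -1022.0, 24.0], [567.0, -1026.0, 28.0], [575.0, -1022.0, 23.0], [565.0, -1021.0, 26.0], [576.0, -1000.0, 28.0], [566.0, -1012.0, 25.0], [577.0, -1001.0, 7.0], [574.0, -1006.0, 6.0], [562.0, -1002.0, 6.0]]
top 5602 2342 [[1019.0, 291.0, 80.0], [1040.0, 710.0, -3.0], [1036.0, 698.0, 5.0], [1038.0, 641.0, -0.0], [1036.0, 600.0, 4.0], [1041.0, 575.0, -6.0], [1035.0, 480.0, 6.0], [1043.0, 436.0, -10.0], [1037.0, 314.0, 2.0], [1039.0, -137.0, -1.0], [1042.0, -194.0, -9.0], [1037.0, -220.0, 3.0]]
```

View pics/scene5.png

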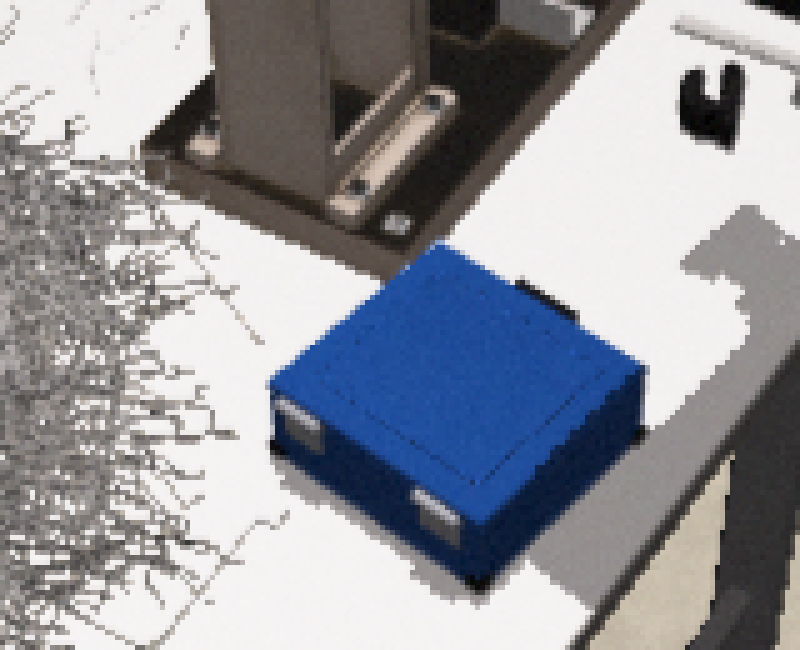

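View pics/top5.png

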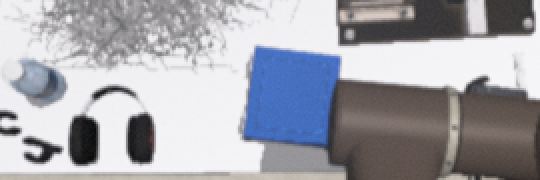

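```bash
python3 - <<'E'
from h import *
ctrl.hand_in();print(ctrl.current_time_s())
E
```

```text
the job is handed in; nothing more can be done
the job is handed in; nothing more can be done
```

The case is put away, and I handed the job in at about 19.4 s of the 48 s allowed. With the fingers closed and nothing gripped or lifted, I folded the orange flap flat first. Then I pushed the lid over from behind and pressed it shut.

**Flap:** the fingertips stopped firmly at z = 48.6 mm, where 49 was expected. The camera measured the folded flap at 49.4 mm with a vertical normal, and at that point the lid had not moved.

**Lid:** the tips stopped at z = 67.8 mm with about 10 N of pressing force, where 68 was expected. The scene camera puts the lid level at 68.6 to 69.4 mm. The top camera reads 66.3 to 67.9 mm, with a slight 0.6° tilt; I take this to be within its calibration. A second press moved the lid no further, and no orange shows.

**Gauge and clip:** I could not see them once the flap was down. Nothing touched them, and the flap reached its stop.

**Other things on the bench:** my before-and-after depth comparison did not settle this, because it picked up table edges and areas the arm covered or uncovered. By eye, clip_1 had not moved and the bottle and ear defenders looked undisturbed. The hex key, calliper and bolt were hidden by the arm or outside the last pictures, so I did not check them directly. The arm crossed that side well above them.

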